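Find the high spot of a lens cell on the runout bench

ROBOT

A 6-joint arm with a two-finger parallel gripper is mounted at the origin on a cart in front of the work surface, level with it; the furniture and walls round the work are solid. World frame = base frame: x ahead of the robot, y to its left, z up, the work surface at z = 0. Lengths are in m, angles in rad, forces in N, time in s.
With the tool pointing down it reaches from about 0.35 to 0.85 m from the base axis. Payload 8.1 kg.
Tool frame: the origin (TCP) lies at the very end of the fingers, on their centre line; the grasp point (between the pads) lies 19 mm behind it; z points along the fingers, y is the direction in which the jaws open and shut (so a half turn about z gives the same grasp; the last joint's range is limited). The gripper opens to 93 mm and grips with 3 to 60 N. Pads are 15 mm wide; open, the fingers measure 128 mm over their backs; the gripper's body (75 mm by 188 mm) begins 65 mm behind the grasp point.
Start: joints at [-1.429, 0.13, 1.488, -0, 1.523, -0.085], TCP at [0.135, -0.585, 0.219] pointing down, gripper open.
Joint ranges: [-2.96, 2.96], [-0.89, 2.26], [0.02, 2.5], [-1.34, 4.48], [0, 2.73], [-2.66, 2.66]. Speed limits (rad/s): [2.39, 2.39, 2.79, 3.14, 3.14, 3.14].

INTERFACE

Orientations are given as a rotation vector (axis times angle).
In Python, from plant import * gives the robot as it stands.
- The arm moves only by the tool apply_moves, never from a script. Its argument "commands" is one flat list of numbers, 7 for each row, row after row: the shift along the world's x, y, z in cm, then the turn, a rotation vector about the world's x, y, z in rad, then the finger opening in cm, from 0 to 9.3. A call has 1 to 8 rows; each row shifts and turns the pose as measured when the row begins; what a row does not reach is not made up. A row lasts 1/8 s, in which the tool goes at most 62.5 mm and 10.7 degrees, less where a joint would pass 70% of its speed; a pose out of reach is approached as far as the arm can. A call with a gripper value outside its range is refused whole. The fingers move at their own pace and stop on an object; "squeeze" is the grip in N (left out, the last holds). Time passes only in rows, so rows that do not move let the fingers close. It gives the time, the measured TCP pose, the force and the opening at its end, in the units of the state.
- read_state(): the state, without advancing time (a new reading comes with each control period).
- read_camera(name): name is "scene" or "top" or "wrist"; returns (picture, depth): 420x560x3 uint8, blue, green, red; 420x560 float32, m along the optical axis (not along the pixel's ray), 0 where there is no reading.
- camera_model(name): a dict with "intrinsics" (3x3 intrinsics, pixels), "dist_coeffs" ([k1, k2, p1, p2, k3] as OpenCV has them; the pictures are not rectified), "R" (3x3) and "t" (3): a world point X has camera coordinates R X + t. Camera axes: x right, y down, z forward; pixel columns grow to the right and rows downward; lengths in m; the calibration is good to about 2 mm. A picture is of the moment at which its call begins: read the wrist's pose just before it. camera_model takes no time and is no camera call; for the wrist camera it gives the pose at the moment of the call.
- close_job(): hands the job in, once; it reports no verdict.
Trained networks look in the newest picture that a camera, given by its name, has taken for a name from the list of things; names that differ only in an ending like _2 or _b are one class to them, and where a whole thing is asked for, a point or a joint stands for the part that bears it (a point fixed in the world has none). Each returns a list of dicts, best first, with "conf" (0 to 1); they miss things now and then, are a little off and sometimes report something else, mostly with a low value. They report only what shows in the picture. A call takes as long as a camera call. They do not tell look-alikes from the thing itself.
- find_in(query, camera): "point" ([x, y, z] in m, in the coordinates of the camera as it stood for that picture, good to about 4 mm: the middle of the surface that is visible of it).
- cut_out(query, camera): "mask" (420x560 bool, what is visible of it).
- spot_point(query, camera): "point" ([x, y, z] in m, in the coordinates of the camera as it stood for that picture, good to about 4 mm: a listed point, or the origin of a listed thing).
The state is a dict: "t": time; "q": joint angles; "dq": joint speeds; "joint_torque": joint torques, N m; "tool_pos": TCP position; "orientation": TCP orientation; "force": force on the tool from outside, world axes, zero at the start; "wrist_torque": the same for the moment, N m; "opening": finger opening in m.
Only numpy, scipy, OpenCV 4.12 (cv2) and the standard library are available. Lean on these libraries where they do the work, as an engineer would, in place of code of your own. Each camera call takes 0.05 s, during which the arm holds its last target. There are 200 camera calls.

TASK

Take the dial indicator by the black knob on its head and lower it gently until its plunger bears on the rim of the lens cell and the needle stands in the green sector. Then turn the spindle by its crank grip, without lifting it from the V-blocks or forcing it or the plunger, to find where the needle reads highest, and leave the cell's high spot under the plunger with the indicator still bearing on it. Leave the other things on the table alone.

Things in the scene. Friction and masses are not known exactly. Their poses are not given: they have to be found in the camera images.
- fixture: Runout bench, fixed: grey base plate with two steel V-blocks on a riser and a steel column at the back. Origin at table height straight below the middle of the V-blocks; x to the column (68 mm behind), y along the V grooves, z up. The crank end is -y. V-blocks reach z = 78 mm and y = +-61 mm, column top z = 204 mm. The base plate ends at y = -68 mm.
- axis (a point): Point on the seated spindle's turning axis, midway between the V-blocks, 79 mm above the table, straight below the plunger; y along the spindle.
- spindle: Loose steel spindle (20 mm diameter, 172 mm long, about 0.5 kg) lying in both V-blocks along y, turned by a crank at its -y end. Origin on its axis in the middle of the lens cell; at the start its z axis is up and the crank points up. Balanced: it stays at any angle. Friction needs about 1 N at the crank. Held down only by its weight, it lifts or tilts if pulled up or pushed down hard.
- crank (a point): Middle of the crank's black revolving grip: 14 mm diameter, 36 mm long, parallel to the spindle, free all round, 112 mm to -y of the spindle's origin and 30 mm from the spindle's axis (above it at the start). It turns freely on its pin, so it can be pinched from above and led round the whole circle without turning the hand. It is part of the spindle.
- head (a joint): Height of the indicator head on the column, in m lowered from its highest place (0 to 0.040; starts 0 to 0.010). Stiff: takes about 3 to 9 N to push, stays where it is left.
- head_knob (a point): Middle of the black knob on top of the indicator head (22 mm diameter, 30 mm high, upright), to be gripped from above; 116 mm above the tip of the free plunger. Moves with the head. The column is 68 mm behind it (+x of the bench); pinch it along the bench's y.
- plunger_tip (a point): Lowest point of the indicator's round-ended plunger (6 mm diameter), straight above the spindle's axis. It slides 15 mm up into the head against a light spring, 0.75 N at first touch, 3 N at full travel; beyond that it is solid.
- needle (a joint): Angle in rad of the red needle on the 72 mm white dial, which faces the robot tilted back: 0 (lower left) with the plunger free, growing clockwise 0.35 rad for each mm the plunger is pushed in, 5.25 at full travel (lower right). The green sector is 1.75 to 2.80 rad. The small noise averages out.
- cell_mid (a point): Round aluminium lens cell on the spindle, between the V-blocks, 40 mm diameter, 26 mm long, fast on it. It sits 3 mm off the axis in a direction that differs each time (not near the top at the start), so the needle swings by 6 mm of plunger travel (2.1 rad) over a turn. This point lies on the spindle axis in the middle of the cell.
- housing_a: bystander: turned aluminium housing, 46 mm diameter, 36 mm high, origin under its centre
- housing_b: bystander: flanged aluminium housing, 46 mm diameter, 34 mm high, origin under its centre
- gauge_block: bystander: upright steel gauge block 35x9x30 mm, origin under its centre
- tray: bystander: frosted plastic tray 77x125x26 mm with a key steel in it, origin under its centre
- tape: bystander: roll of masking tape, 100 mm diameter, 25 mm high, origin under its centre
- plunger: The indicator's plunger, steel, 6 mm diameter; its origin is its lowest point, the same as point plunger_tip.
Not all that is in view belongs to the job. There is more than one size of the spindle; the job needs the larger.

How it is judged:
On the way, in this order (a step that is already met when the one before it is completed fails the run):
1. the indicator is lowered: plunger bearing on the cell, needle in the green sector (contact force between plunger and spindle above 0.3 N and value of joint needle between 1.6 and 2.95 rad), for 0.3 s.
2. the high spot is turned under the plunger (contact force between plunger and spindle above 0.3 N and height (world z) of plunger_tip above 0.1012 m and z of spindle in the frame of fixture between 0.077 and 0.0805 m and angle between the y axis of spindle and the y axis of fixture, either way round below 0.03 rad), for 0.2 s.
At the end, for the whole second after the job is handed in: The cell's high spot is under the plunger (plunger tip higher than 101.2 mm; the cell lifts it to 101.6 mm at most), plunger bearing on the cell and not bottomed, spindle at rest, seated in both V-blocks within 1.5 mm and 0.03 rad (all of step 2 and value of joint needle below 5.15 rad and angular speed of spindle below 0.1 rad/s and linear speed of spindle below 0.02 m/s); the robot touches nothing.
It fails at once if the plunger is overloaded (over 8 N on the cell) (contact force between plunger and spindle above 8 N).
It fails at once if the spindle is forced into the V-blocks (over 30 N) (contact force between spindle and fixture above 30 N).
It fails at once if the spindle is lifted out of the V-blocks (over 5 mm, or tilted over 0.1 rad) (z of spindle in the frame of fixture above 0.084 m or angle between the y axis of spindle and the y axis of fixture, either way round above 0.1 rad).
It fails at once if a bystander is disturbed (moved over 15 mm) (distance of any of housing_a, housing_b, gauge_block, tray, tape from where it was at the start of the episode above 0.015 m).
It also fails if it takes over 72 s, if anything falls off the work surface, if the arm or the gripper's body presses on something with over 40 N, if the wrist force passes 120 N, or if a joint passes its speed limit or range.

## Working session

There is one attempt and no reset: what is moved stays moved. The work goes in short steps, Python scripts to look and compute and a tool call to move; the robot and the scene stay as the last step left them, time stands still between calls to the robot, and variables do not carry over. Pictures are saved under pics/ and viewed, about 8 in all and at most 12, crops included, and the job is handed in when it is done.

Besides the shell and the picture viewer there is one more tool, called after ">>>" in YAML: its name, and indented under it one key for each argument. apply_moves: Moves the arm, as the interface text tells. Its arguments: {"type":"object","properties":{"commands":{"type":"array"},"squeeze":{"type":"number"}},"required":["commands"]}

```bash
mkdir -p pics; ls; cat > h.py <<'E'
from plant import *
import numpy as np, cv2
def w(cam,p):
    m=camera_model(cam); return np.array(m["R"]).T@(np.array(p)-np.array(m["t"]))
def pt(q,cam,f=spot_point):
    return [(round(d["conf"],2),np.round(w(cam,d["point"]),4).tolist()) for d in f(q,cam)][:4]
E
python3 - <<'E'
from h import *
for c in("scene","top"):
    im,d=read_camera(c); cv2.imwrite(f"pics/{c}0.png",im)
    for q in("fixture","axis","crank","head_knob","plunger_tip","cell_mid","spindle"): print(c,q,pt(q,c))
    m=camera_model(c); print(np.array(m["R"]).round(3).tolist(),m["t"])
s=read_state(); print(s["t"],s["tool_pos"],s["orientation"],s["opening"])
E
```

```text
pics
scene fixture [(0.83, [0.6017, 0.0234, 0.0039])]
scene axis [(0.83, [0.6039, 0.0182, 0.0832])]
scene crank [(0.94, [0.4299, 0.1106, 0.01]), (0.85, [0.5971, -0.0943, 0.1128])]
scene head_knob [(0.63, [0.6028, 0.0202, 0.2372])]
scene plunger_tip []
scene cell_mid [(0.93, [0.5992, 0.0218, 0.0788])]
scene spindle [(0.74, [0.6004, 0.0256, 0.082]), (0.68, [0.4504, 0.0395, 0.0211])]
[[-0.784, -0.621, -0.005], [-0.416, 0.531, -0.739], [0.461, -0.577, -0.674]] [0.46139639 0.34045634 1.03492873]
top fixture [(0.93, [0.6004, 0.0181, 0.0009])]
top axis [(0.85, [0.5975, 0.0184, 0.0857])]
top crank [(0.82, [0.429, 0.1165, 0.0085]), (0.81, [0.5981, -0.0899, 0.113])]
top head_knob [(0.76, [0.6025, 0.0234, 0.2353])]
top plunger_tip []
top cell_mid [(0.74, [0.4497, 0.0397, 0.013]), (0.71, [0.6038, 0.021, 0.0825]), (0.36, [0.4065, 0.3143, 0.0026])]
top spindle [(0.85, [0.5978, 0.0203, 0.0754]), (0.82, [0.4497, 0.0376, 0.0138])]
[[-0.013, -1.0, -0.008], [-0.998, 0.014, -0.069], [0.069, 0.007, -0.998]] [0.02786695 0.57630868 1.66303194]
0.8 [ 0.13493113 -0.58463967  0.21866516] [ 3.12139104e+00  3.55547962e-01 -5.08466625e-05] 0.09318816573671124
```

View pics/scene0.png

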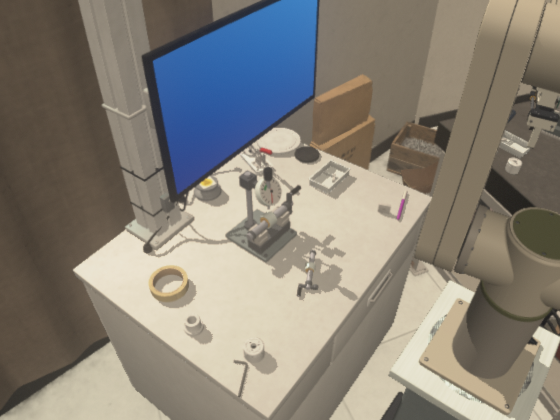

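View pics/top0.png

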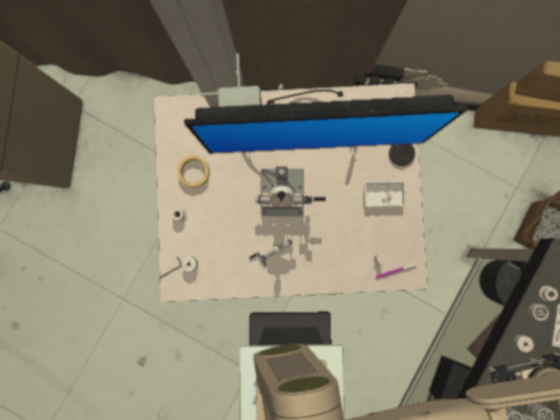

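```bash
python3 - <<'E'
from h import *
for c in("scene","top"):
    im,d=read_camera(c); m=camera_model(c); K=np.array(m["intrinsics"])
    v,u=np.mgrid[0:420,0:560]; uv=cv2.undistortPoints(np.stack([u,v],-1).reshape(-1,1,2).astype(float),K,np.array(m["dist_coeffs"])).reshape(420,560,2)
    P=np.dstack([uv*d[...,None],d])-np.array(m["t"]); P=P@np.array(m["R"]); P[d==0]=np.nan
    X,Y,Z=P[...,0],P[...,1],P[...,2]
    b=(Z>0.15)&(Z<0.9)&(np.abs(Y-.02)<0.5)&(X>0.68)&(X<1.2)
    for z in np.arange(.15,.9,.1):
        s=b&(Z>z)&(Z<z+.1)
        if s.sum()>5: print(c,round(z,2),s.sum(),"xmin",X[s].min().round(3),np.percentile(X[s],2).round(3),"y",Y[s].min().round(2),Y[s].max().round(2))
    np.save(f"{c}.npy",P)
    r=find_in("spindle",c)
    for o in cut_out("fixture",c)[:1]:
        s=o["mask"]&(Z>.0)&(Z<.03); q=P[s][:,:2].astype(np.float32); print("rect",cv2.minAreaRect(q),len(q))
    for o in cut_out("spindle",c)[:2]:
        q=P[o["mask"]]; q=q[(q[:,2]>.07)&(q[:,2]<.1)]
        if len(q)>20:
            print("spindle",cv2.fitLine(q[:,:2].astype(np.float32),cv2.DIST_HUBER,0,.01,.01).ravel(),len(q))
E
```

```text
scene 0.15 6373 xmin 0.68 0.719 y -0.37 0.46
scene 0.25 10326 xmin 0.714 0.718 y -0.38 0.41
scene 0.35 13224 xmin 0.715 0.719 y -0.48 0.37
scene 0.45 14008 xmin 0.714 0.718 y -0.37 0.34
scene 0.55 7347 xmin 0.715 0.719 y -0.26 0.31
scene 0.65 158 xmin 0.834 0.835 y 0.18 0.22
rect ((0.6652711629867554, -0.06609395146369934), (0.18395395576953888, 0.37153178453445435), 21.377586364746094) 1176
spindle [0.02079166 0.9997838  0.59524536 0.01787285] 510
top 0.15 3569 xmin 0.68 0.719 y -0.48 0.52
top 0.25 3039 xmin 0.714 0.716 y -0.37 0.22
top 0.35 2731 xmin 0.716 0.718 y -0.37 0.22
top 0.45 3767 xmin 0.717 0.718 y -0.37 0.22
top 0.55 6374 xmin 0.717 0.72 y -0.37 0.22
top 0.65 1206 xmin 0.834 0.835 y 0.12 0.21
top 0.75 1466 xmin 0.834 0.836 y 0.12 0.21
top 0.85 719 xmin 0.834 0.835 y 0.12 0.21
rect ((0.6275636553764343, 0.020976945757865906), (0.13319022953510284, 0.1489051878452301), 89.05303192138672) 1053
spindle [0.0266744  0.99964416 0.5968288  0.00560492] 192
```

>>> apply_moves:
  commands: [0,0,6,0,0,0,9.3,3,5,5,0,0,-0.13,9.3,4,4,2,0,0,-0.13,9.3,4,4,0,0,0,0,9.3,4,4,0,0,0,0,9.3,4,4,0,0,0,0,9.3,4,4,0,0,0,0,9.3,0,0,0,0,0,0,9.3]

```text
t: 2.2
tool_pos: [0.365, -0.3343, 0.3442]
orientation: [-3.14, 0.069, -0.011]
force: [-1.0, -0.6, 0.5]
opening: 0.093
```

>>> apply_moves:
  commands: [3,5,0,0,0,0.02,9.3,3,5,0,0,0,0,9.3,3,5,0,0,0,0,9.3,3,5,0,0,0,0,9.3,3,5,0,0,0,0,9.3,3,5,0,0,0,0,9.3,3,4,-1,0,0,0,9.3,0.5,0,-1,0,0,0,9.3]

```text
t: 3.2
tool_pos: [0.5833, 0.0084, 0.3244]
orientation: [3.138, -0.052, 0.014]
force: [-0.2, -0.5, 0.1]
opening: 0.0928
```

```bash
python3 - <<'E'
from h import *
s=read_state(); print(s["t"],s["tool_pos"],s["orientation"],s["force"])
im,d=read_camera("wrist"); cv2.imwrite("pics/w1.png",im)
for q in("head_knob","axis","crank","head","cell_mid"): print(q,pt(q,"wrist"))
im,d=read_camera("scene"); cv2.imwrite("pics/s1.png",cv2.resize(im[140:280,200:340],None,fx=4,fy=4,interpolation=2))
print("scene",pt("head_knob","scene"),pt("head_knob","scene",find_in))
E
```

```text
3.2 [0.58325583 0.00842849 0.32437368] [ 3.13798488 -0.05164184  0.01414462] [-0.20322399 -0.52625     0.0608098 ]
head_knob [(0.68, [0.5981, 0.0182, 0.2406])]
axis [(0.72, [0.5952, 0.0286, 0.0802])]
crank [(0.96, [0.5954, -0.0945, 0.1103]), (0.85, [0.4232, 0.111, 0.005])]Traceback (most recent call last):
  File "<stdin>", line 4, in <module>
  File "h.py", line 6, in pt
    return [(round(d["conf"],2),np.round(w(cam,d["point"]),4).tolist()) for d in f(q,cam)][:4]
                                                                                 ~^^^^^^^
ValueError: it knows: axis, cell_mid, crank, fixture, gauge_block, head_knob, housing, plunger, plunger_tip, spindle, tape, tray
```

View pics/w1.png

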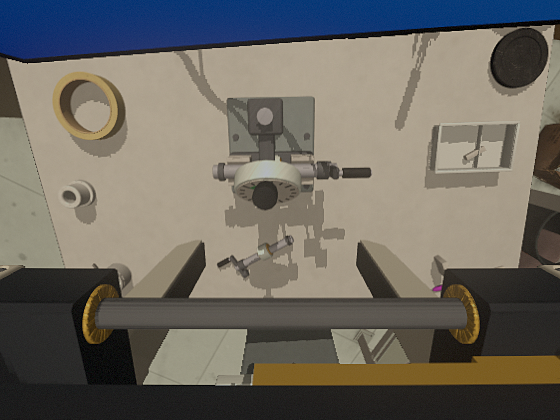

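```bash
python3 - <<'E'
from h import *
im,d=read_camera("wrist"); m=camera_model("wrist"); K=np.array(m["intrinsics"])
v,u=np.mgrid[0:420,0:560]; uv=cv2.undistortPoints(np.stack([u,v],-1).reshape(-1,1,2).astype(float),K,np.array(m["dist_coeffs"])).reshape(420,560,2)
P=(np.dstack([uv*d[...,None],d])-np.array(m["t"]))@np.array(m["R"])
for o in cut_out("head_knob","wrist")[:1]:
    s=P[o["mask"]&(d>0)]; t=s[(s[:,2]>.21)&(s[:,2]<.27)]; print(np.percentile(t,[2,50,98],axis=0).round(4),len(t))
    z=np.percentile(t[:,2],90); t=t[abs(t[:,2]-z)<.002]; print(z,t.mean(0),t.min(0),t.max(0))
print(np.linalg.inv(np.array(m["R"]))@-np.array(m["t"]))
E
```

```text
[[0.5911 0.0098 0.2102]
 [0.6059 0.021  0.249 ]
 [0.6161 0.0338 0.2514]] 865
0.2508298953222388 [0.59970004 0.02156943 0.2502489 ] [0.58980753 0.01118625 0.24884132] [0.60909062 0.03158131 0.25200315]
[0.65365992 0.00281686 0.49151443]
```

>>> apply_moves:
  commands: [1.6,1.3,-1,0,0,-0.01,9,0.1,0,-2,0,0,0,7,0,0,-2.5,0,0,0,6,0,0,-2.5,0,0,0,5,0,0,-1,0,0,0,5]

```text
t: 4.12
tool_pos: [0.5978, 0.0124, 0.2362]
orientation: [3.135, -0.084, 0.025]
force: [-0.0, 0.1, -0.5]
opening: 0.0546
```

```bash
python3 - <<'E'
from h import *
s=read_state(); print(s["t"],s["tool_pos"],s["orientation"],s["force"],s["opening"])
im,d=read_camera("wrist"); cv2.imwrite("pics/w2.png",im)
m=camera_model("wrist"); print(-np.array(m["R"]).T@m["t"], np.array(m["R"])[2])
E
```

```text
4.125 [0.59781587 0.01238886 0.2361765 ] [ 3.13489198 -0.08441187  0.02536298] [-0.03942961  0.08971712 -0.5290396 ] 0.05459926776936869
[0.66849149 0.00931697 0.40140762] [-0.25551659  0.00898991 -0.96676287]
```

>>> apply_moves:
  commands: [0.2,0.9,-0.6,0,0.016,0.03,5,0,0,-0.6,0,0,0,5,0,0,0,0,0,0,5]

```text
t: 4.55
tool_pos: [0.6004, 0.0216, 0.2247]
orientation: [3.136, -0.034, 0.002]
force: [0.2, 0.5, 0.1]
opening: 0.0499
```

>>> apply_moves:
  commands: [0,0,0,0,0,0,1.5,0,0,0,0,0,0,1.5,0,0,0,0,0,0,1.5,0,0,0,0,0,0,1.5]
  squeeze: 25

```text
t: 5.05
tool_pos: [0.6012, 0.0216, 0.2262]
orientation: [3.136, -0.034, 0.005]
force: [-0.7, 0.3, -1.8]
opening: 0.0214
```

>>> apply_moves:
  commands: [0,0,-0.5,0,0,0,1.5,0,0,-0.5,0,0,0,1.5,0,0,-0.5,0,0,0,1.5,0,0,-0.5,0,0,0,1.5]

```text
t: 5.55
tool_pos: [0.6012, 0.0217, 0.2066]
orientation: [3.136, -0.034, 0.007]
force: [-3.6, -0.2, 4.6]
opening: 0.0216
```

>>> apply_moves:
  commands: [0,0,-0.2,0,0,0,1.5,0,0,-0.2,0,0,0,1.5,0,0,0,0,0,0,1.5]

```text
t: 5.92
tool_pos: [0.6012, 0.0216, 0.2019]
orientation: [3.136, -0.034, 0.007]
force: [-0.8, 0.2, 2.4]
opening: 0.0214
```

```bash
python3 - <<'E'
from h import *
im,d=read_camera("scene"); cv2.imwrite("pics/s2.png",cv2.resize(im[140:290,190:340],None,fx=4,fy=4,interpolation=2))
E
```

```text
(no output)
```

View pics/s2.png

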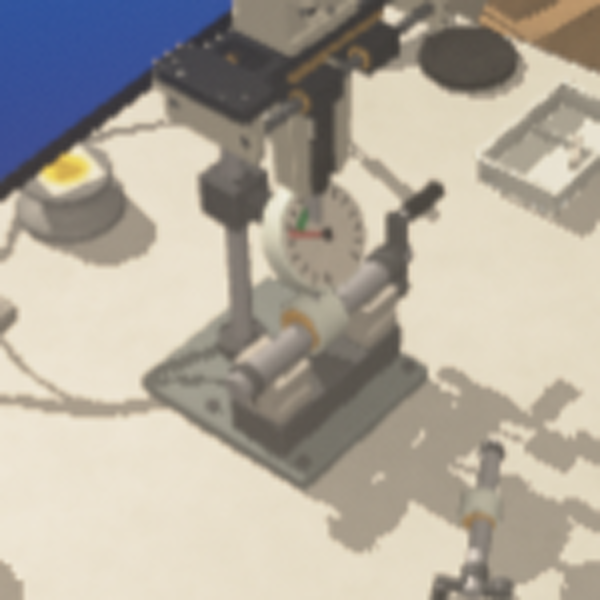

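>>> apply_moves:
  commands: [0,0,-0.14,0,0,0,1.5,0,0,0,0,0,0,1.5]

```text
t: 6.22
tool_pos: [0.6012, 0.0216, 0.2006]
orientation: [3.136, -0.034, 0.007]
force: [-1.2, 0.1, 2.2]
opening: 0.0216
```

```bash
cat >> h.py <<'E'
def needle(n=3,save=None,tilt=np.radians(30)):
    m=camera_model("scene"); R=np.array(m["R"]); ims=[]
    for _ in range(n):
        im,d=read_camera("scene"); ims.append(im.astype(float))
    im=np.mean(ims,0); b,g,r=[im[...,i] for i in range(3)]
    roi=np.zeros(b.shape,bool); roi[180:215,250:285]=1
    wr=np.clip(r-np.maximum(g,b)-25,0,None)*roi; wg=np.clip(g-np.maximum(r,b)-15,0,None)*roi
    if save: cv2.imwrite(save,cv2.resize(im[180:220,245:295].astype(np.uint8),None,fx=12,fy=12,interpolation=0))
    v,u=np.mgrid[0:420,0:560]
    c=lambda w:(round((u*w).sum()/max(w.sum(),1),2),round((v*w).sum()/max(w.sum(),1),2),round(w.sum()))
    wr_=wr*roi
    ys,xs=np.nonzero(wr>10); ang=None
    return c(wr),c(wg),list(zip(xs.tolist(),ys.tolist()))
def ang(px,piv,tilt=np.radians(30)):
    R=np.array(camera_model("scene")["R"])
    A=np.c_[R[:2]@[0,-1,0],R[:2]@[np.sin(tilt),0,np.cos(tilt)]]
    a,b=np.linalg.solve(A,np.array(px,float)-piv); return 2.625+np.arctan2(a,b),np.hypot(a,b)
E
python3 - <<'E'
from h import *
print(read_state()["tool_pos"],needle(3,"pics/n1.png"))
E
```

```text
[0.60121379 0.02163137 0.20056505] ((np.float64(266.65), np.float64(195.66), 83), (np.float64(265.13), np.float64(196.47), 5), [(264, 194), (267, 196), (268, 196), (269, 197)])
```

View pics/n1.png

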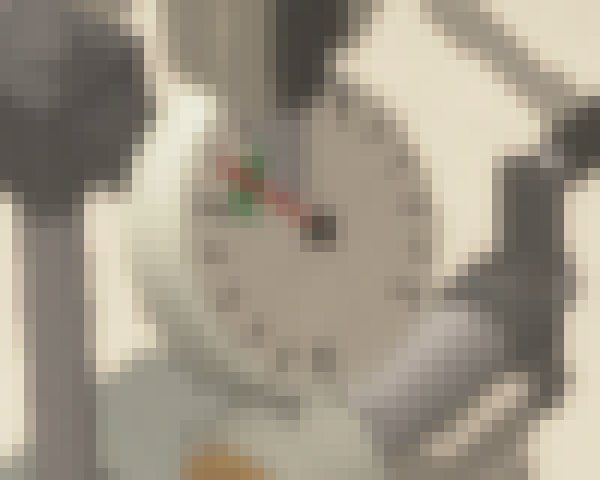

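>>> apply_moves:
  commands: [0,0,0,0,0,0,2.6,0,0,0,0,0,0,4,0,0,0,0,0,0,5,0,0,2,0,0,0,5,0,0,5,0,0,0,5,-1,-2,4,0,0,0,5,-3,-3,3,0,0,0,5,-1,-3,0,0,0,0,5]

```text
t: 7.38
tool_pos: [0.5495, -0.0585, 0.3499]
orientation: [3.134, -0.028, 0.012]
force: [-0.1, 0.3, -1.6]
opening: 0.0499
```

```bash
python3 - <<'E'
from h import *
s=read_state();print(s["tool_pos"],s["q"],s["force"]); print(needle(3))
for q in("crank","axis","head_knob"): print(pt(q,"scene"))
im,d=read_camera("wrist");print(pt("crank","wrist"),pt("axis","wrist"))
im,d=read_camera("top");print(pt("crank","top"),pt("axis","top"))
E
```

```text
[ 0.54950727 -0.05853848  0.34992246] [-0.19484195 -0.02220571  1.40979838 -0.0060258   1.74531326  1.3928481 ] [-0.05195407  0.2651327  -1.64913574]
((np.float64(266.66), np.float64(195.67), 72), (np.float64(265.0), np.float64(197.0), 3), [(264, 194), (267, 196), (268, 196), (269, 197)])
[(0.91, [0.5951, -0.0915, 0.1107]), (0.84, [0.4323, 0.113, 0.0099])]
[(0.69, [0.7025, 0.2986, -0.0017]), (0.58, [0.6007, 0.0155, 0.0822])]
[(0.66, [0.6039, 0.0216, 0.2086]), (0.28, [0.6193, -0.3014, -0.003])]
[(0.96, [0.4279, 0.1172, 0.0039]), (0.72, [0.5967, -0.0863, 0.1097])] [(0.77, [0.5973, 0.0285, 0.078])]
[(0.44, [0.426, 0.115, 0.007])] [(0.97, [0.5985, 0.0227, 0.0857]), (0.55, [0.6974, 0.3033, -0.0021])]
```

```bash
cat >> h.py <<'E'
from scipy.spatial.transform import Rotation as Ro
FY=-0.02
def Rt(phi=.35,psi=.2):
    return Ro.from_euler('z',FY)*Ro.from_euler('y',-phi)*Ro.from_euler('x',psi)*Ro.from_matrix(np.array([[0,1,0],[1,0,0],[0,0,-1.]]))
def todo(g,back=0,phi=.35,psi=.2):
    s=read_state(); T=Rt(phi,psi); z=T.apply([0,0,1])
    tgt=np.array(g)+(0.019-back)*z
    print("shift cm",((tgt-s["tool_pos"])*100).round(2),"turn",(T*Ro.from_rotvec(s["orientation"]).inv()).as_rotvec().round(3),"grasp now",(s["tool_pos"]-0.019*Ro.from_rotvec(s["orientation"]).apply([0,0,1])).round(4),"f",np.round(s["force"],1),"t",round(s["t"],2),"op",round(s["opening"],4),"q",np.round(s["q"],2))
E
python3 -c "
from h import *
todo([.597,-.0955,.109],.06)"
```

```text
shift cm [  3.39  -4.62 -19.68] turn [-0.122 -0.425  1.582] grasp now [ 0.5491 -0.0571  0.3625] f [-0.8 -0.3 -0.5] t 7.97 op 0.0503 q [-0.19 -0.02  1.41 -0.01  1.74  1.39]
```

>>> apply_moves:
  commands: [-2,-2,0,0,0,0.18,5,-2,-3,0,0,0,0.18,5,0,-2,0,0,0,0.18,5,0,0,0,0,0,0.18,5,0,0,0,0,0,0.18,5,0,0,0,0,0,0.18,5,0,0,0,0,0,0.18,5,0,0,0,0,0,0.18,5]

```text
t: 8.98
tool_pos: [0.5081, -0.1274, 0.3422]
orientation: [2.327, 2.104, 0.001]
force: [0.6, 0.7, -0.2]
opening: 0.0499
```

```bash
python3 -c "
from h import *
todo([.597,-.0955,.109],.06)"
```

```text
shift cm [  7.49   2.41 -19.54] turn [ 0.179 -0.357  0.115] grasp now [ 0.5081 -0.1274  0.3612] f [ 0.6  0.7 -0.2] t 8.97 op 0.0499 q [-0.34 -0.1   1.5  -0.    1.74 -0.24]
```

>>> apply_moves:
  commands: [0,0,-3,0.06,-0.12,0.04,5,1,0,-4,0.06,-0.12,0.04,5,2,0,-4,0.06,-0.12,0.04,5,2,1,-4,0,0,0,5,2,1,-3,0,0,0,5,0,0,0,0,0,0,5]

```text
t: 9.72
tool_pos: [0.5795, -0.1066, 0.157]
orientation: [2.069, 2.121, 0.601]
force: [0.1, -0.2, -0.3]
opening: 0.0498
```

```bash
python3 - <<'E'
from h import *
todo([.597,-.0955,.109],.06)
im,d=read_camera("wrist"); cv2.imwrite("pics/w3.png",im); print(pt("crank","wrist"),pt("axis","wrist"),pt("cell_mid","wrist"))
im,d=read_camera("scene"); cv2.imwrite("pics/s3.png",cv2.resize(im[130:280,190:390],None,fx=4,fy=4,interpolation=2)); print(pt("crank","scene"))
E
```

```text
shift cm [ 0.35  0.32 -1.02] turn [-0.002  0.017 -0.008] grasp now [ 0.5728 -0.1103  0.1743] f [ 0.1 -0.2 -0.3] t 9.72 op 0.0498 q [-0.49 -0.13  1.92  0.38  1.14 -0.64]
[(0.88, [0.6004, -0.0902, 0.1137])] [] [(0.94, [0.4536, 0.0354, 0.0163]), (0.8, [0.5992, 0.0217, 0.0825])]
[(0.89, [0.5964, -0.0942, 0.1127]), (0.83, [0.4293, 0.1147, 0.0117])]
```

View pics/w3.png

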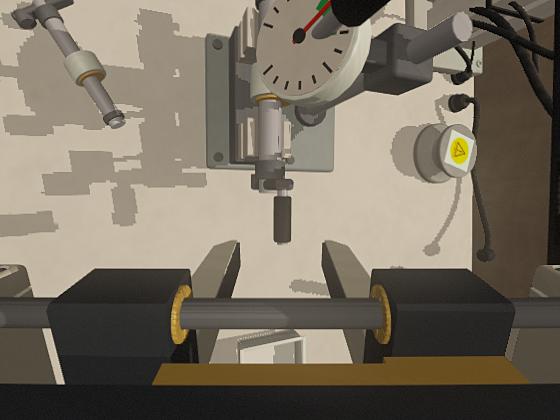

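```bash
python3 - <<'E'
from h import *
todo([.597,-.0965,.110],.06); todo([.597,-.0965,.110],0)
E
```

```text
shift cm [ 0.13  0.46 -1.48] turn [ 0.002  0.025 -0.007] grasp now [ 0.5749 -0.1126  0.1799] f [0.1 0.6 0.8] t 10.03 op 0.0498 q [-0.49 -0.14  1.92  0.38  1.14 -0.64]
shift cm [ 2.17  1.61 -7.  ] turn [ 0.002  0.025 -0.007] grasp now [ 0.5749 -0.1126  0.1799] f [0.1 0.6 0.8] t 10.03 op 0.0498 q [-0.49 -0.14  1.92  0.38  1.14 -0.64]
```

>>> apply_moves:
  commands: [0.5,0.3,-1,0,0.017,-0.008,4.5,0.5,0.3,-1.5,0,0,0,4,0.7,0.4,-1.8,0,0,0,4,0.5,0.3,-1.5,0,0,0,3.5,0,0,0,0,0,0,3.5]

```text
t: 10.65
tool_pos: [0.6053, -0.0954, 0.1018]
orientation: [2.082, 2.113, 0.585]
force: [0.7, 0.3, 0.5]
opening: 0.0352
```

```bash
python3 - <<'E'
from h import *
todo([.597,-.0965,.110],0)
E
```

```text
shift cm [-0.18  0.25 -0.93] turn [0.003 0.008 0.002] grasp now [ 0.5987 -0.0989  0.1192] f [0.7 0.3 0.5] t 10.65 op 0.0352 q [-0.44 -0.01  1.91  0.38  1.02 -0.62]
```

Settle onto the grip and close softly.

>>> apply_moves:
  commands: [-0.2,0.2,-0.8,0,0.008,0,3,0,0.1,-0.2,0,0,0,2.4,0,0,0,0,0,0,2]

```text
t: 11.02
tool_pos: [0.6034, -0.0924, 0.0918]
orientation: [2.087, 2.117, 0.577]
force: [-0.2, -0.1, 0.5]
opening: 0.0211
```

```bash
python3 - <<'E'
from h import *
todo([.597,-.0965,.110],0)
im,d=read_camera("scene"); cv2.imwrite("pics/s4.png",cv2.resize(im[160:240,230:330],None,fx=8,fy=8,interpolation=2))
E
```

```text
shift cm [ 0.01 -0.04  0.07] turn [0.004 0.    0.002] grasp now [ 0.5969 -0.096   0.1093] f [-0.2 -0.1  0.5] t 11.03 op 0.0211 q [-0.43  0.    1.92  0.38  1.01 -0.62]
```

View pics/s4.png

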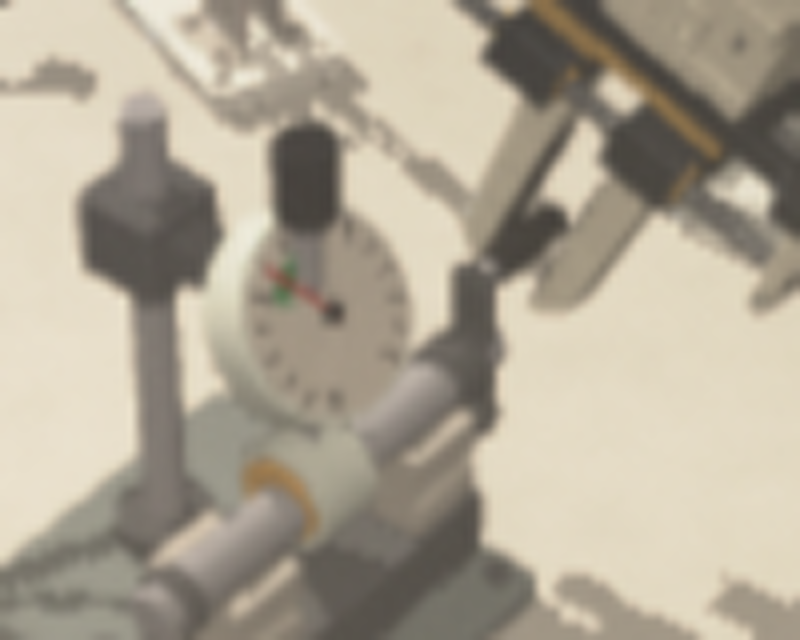

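>>> apply_moves:
  commands: [0,0,0,0,0,0,1,0,0,0,0,0,0,1,0,0,0,0,0,0,1]
  squeeze: 6

```text
t: 11.45
tool_pos: [0.6038, -0.0927, 0.0927]
orientation: [2.086, 2.116, 0.578]
force: [-0.1, 0.2, -2.0]
opening: 0.0134
```

```bash
cat >> h.py <<'E'
def rd(n=2,piv=(271.2,198.4)):
    m=camera_model("scene"); im=np.mean([read_camera("scene")[0].astype(float) for _ in range(n)],0)
    b,g,r=[im[...,i] for i in range(3)]
    A=np.c_[np.array(m["R"])[:2]@[0,-1,0],np.array(m["R"])[:2]@[.5,0,.866]]
    v,u=np.mgrid[0:420,0:560]; D=np.stack([u-piv[0],v-piv[1]],-1)
    q=D@np.linalg.inv(A).T; rho=np.hypot(q[...,0],q[...,1]); th=2.625+np.arctan2(q[...,0],q[...,1])
    out=[]
    for w in (np.clip(r-np.maximum(g,b)-20,0,None),np.clip(g-np.maximum(r,b)-8,0,None)):
        w=w*(rho<13)*(rho>2)
        out+= [round(2.625+np.angle((w*rho*np.exp(1j*(th-2.625))).sum()),3),round(w.sum())]
    return out
E
python3 - <<'E'
from h import *
todo([.597,-.0965,.110],0); print(rd())
E
```

```text
shift cm [-0.03 -0.01 -0.02] turn [0.004 0.002 0.002] grasp now [ 0.5973 -0.0963  0.1102] f [-0.1  0.2 -2. ] t 11.45 op 0.0134 q [-0.43  0.    1.92  0.38  1.01 -0.62]
[np.float64(2.106), 155, np.float64(1.863), 40]
```

>>> apply_moves:
  commands: [-0.42,0,-0.03,0,0,0,1,-0.41,0,-0.09,0,0,0,1,-0.39,0,-0.14,0,0,0,1,-0.37,0,-0.2,0,0,0,1,-0.34,0,-0.25,0,0,0,1,0,0,0,0,0,0,1]

```text
t: 12.3
tool_pos: [0.5844, -0.0932, 0.0867]
orientation: [2.084, 2.114, 0.58]
force: [1.1, -0.0, -1.2]
opening: 0.0137
```

```bash
cat >> h.py <<'E'
def crk(a,c=(.5973,.0802),y=-.0963):
    a=np.radians(a); todo([c[0]-.03*np.sin(a),y,c[1]+.03*np.cos(a)])
E
python3 - <<'E'
from h import *
crk(40); print(rd(3))
E
```

```text
shift cm [ 0.01  0.05 -0.1 ] turn [0.005 0.005 0.003] grasp now [ 0.5778 -0.0967  0.1041] f [ 1.1 -0.  -1.2] t 12.3 op 0.0137 q [-0.45 -0.04  1.97  0.39  1.   -0.64]
[np.float64(2.624), 46, np.float64(2.019), 153]
```

>>> apply_moves:
  commands: [-0.3,0,-0.36,0,0,0,1,-0.26,0.03,-0.34,0,0,0,1,-0.21,0,-0.37,0,0,0,1,-0.16,0,-0.39,0,0,0,1,-0.1,0,-0.4,0,0,0,1,0,0,0,0,0,0,1]

```text
t: 13.2
tool_pos: [0.5748, -0.0933, 0.0679]
orientation: [2.082, 2.112, 0.581]
force: [2.5, 0.6, -1.0]
opening: 0.0134
```

```bash
python3 - <<'E'
from h import *
crk(80); print(rd(3))
E
```

```text
shift cm [-0.06  0.06  0.  ] turn [0.006 0.007 0.003] grasp now [ 0.5682 -0.0968  0.0854] f [ 2.5  0.6 -1. ] t 13.2 op 0.0134 q [-0.46 -0.04  2.01  0.4   0.97 -0.67]
[np.float64(2.498), 39, np.float64(2.022), 152]
```

```bash
python3 - <<'E'
from h import *
im,d=read_camera("scene"); a=cv2.resize(im[180:220,245:295],None,fx=8,fy=8,interpolation=2)
im,d=read_camera("wrist"); b=im[0:210,180:480]; out=np.zeros((530,400,3),np.uint8); out[:320,:400]=a; out[320:,:300]=b[:210]; cv2.imwrite("pics/c1.png",out)
cv2.imwrite("pics/wfull.png",im)
E
```

```text
(no output)
```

View pics/c1.png

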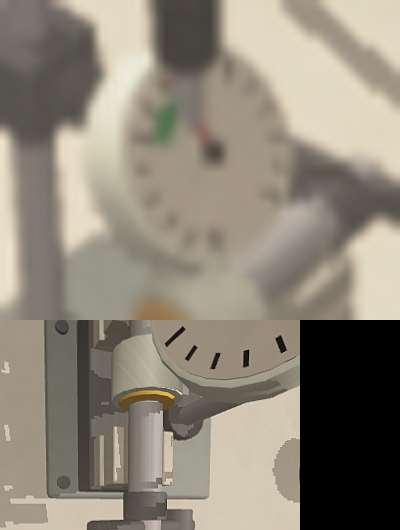

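>>> apply_moves:
  commands: [-0.1,0.04,-0.42,0,0,0,1,0.01,0,-0.42,0,0,0,1,0.08,0,-0.46,0,0,0,1,0,0,0,0,0,0,1]

```text
t: 13.95
tool_pos: [0.5758, -0.0932, 0.0555]
orientation: [2.08, 2.111, 0.582]
force: [3.3, -0.5, -1.1]
opening: 0.0139
```

```bash
python3 - <<'E'
from h import *
crk(105); print(rd(3)); print(pt("crank","scene"))
E
```

```text
shift cm [-0.1   0.05 -0.05] turn [0.006 0.01  0.003] grasp now [ 0.5692 -0.0967  0.0729] f [ 3.3 -0.5 -1.1] t 13.95 op 0.0139 q [-0.46 -0.02  2.02  0.41  0.94 -0.68]
[np.float64(2.236), 215, np.float64(1.909), 76]
[(0.88, [0.5666, -0.0927, 0.0782]), (0.72, [0.4293, 0.1118, 0.0119])]
```

>>> apply_moves:
  commands: [-0.08,0,0.5,0,0,0,1,0,0,0.52,0,0,0,1,0.08,0,0.47,0,0,0,1,0.17,0,0.49,0,0,0,1,0.25,0,0.46,0,0,0,1,0,0,0,0,0,0,1]

```text
t: 14.9
tool_pos: [0.5795, -0.0927, 0.0816]
orientation: [2.081, 2.112, 0.582]
force: [3.0, 0.9, -0.6]
opening: 0.0139
```

```bash
python3 - <<'E'
from h import *
crk(56); print(rd(4))
E
```

```text
shift cm [-0.06  0.   -0.21] turn [0.006 0.008 0.002] grasp now [ 0.5729 -0.0962  0.099 ] f [ 3.   0.9 -0.6] t 14.9 op 0.0139 q [-0.46 -0.05  1.99  0.39  0.99 -0.65]
[np.float64(2.627), 45, np.float64(2.022), 152]
```

>>> apply_moves:
  commands: [-0.05,0,-0.17,0,0,0,1,0,0,0,0,0,0,1,0,0,0,0,0,0,1]

```text
t: 15.48
tool_pos: [0.5788, -0.0928, 0.0794]
orientation: [2.081, 2.112, 0.582]
force: [2.1, -0.1, -0.6]
opening: 0.0134
```

```bash
python3 - <<'E'
from h import *
crk(56); print(rd(4))
E
```

```text
shift cm [0.01 0.02 0.  ] turn [0.006 0.008 0.003] grasp now [ 0.5722 -0.0963  0.0969] f [ 2.1 -0.1 -0.6] t 15.47 op 0.0134 q [-0.46 -0.05  2.    0.39  0.99 -0.66]
[np.float64(2.627), 45, np.float64(2.021), 151]
```

>>> apply_moves:
  commands: [0,0,0,0,0,0,1.8,0,0,0,0,0,0,2.6,0,0,0,0,0,0,3.2,0,0,0,0,0,0,3.5,-0.5,-0.3,1.4,0,0,0,3.5,-1,-0.6,2.8,0,0,0,3.5,-1.3,-0.8,3.6,0,0,0,3.5,-1.3,-0.8,3.6,0,0,0,3.5]

```text
t: 16.68
tool_pos: [0.5326, -0.1167, 0.1945]
orientation: [2.087, 2.119, 0.578]
force: [0.5, 0.0, 0.4]
opening: 0.0347
```

```bash
python3 - <<'E'
from h import *
todo([.57,-.0963,.099]); print(rd(4)); print(pt("crank","scene"),pt("axis","scene"),pt("head_knob","scene"),pt("cell_mid","scene"))
im,d=read_camera("scene"); cv2.imwrite("pics/s5.png",cv2.resize(im[160:240,230:330],None,fx=8,fy=8,interpolation=2))
E
```

```text
shift cm [  4.38   2.41 -11.3 ] turn [ 0.003 -0.     0.001] grasp now [ 0.5262 -0.1203  0.212 ] f [0.5 0.  0.4] t 16.68 op 0.0347 q [-0.55 -0.27  1.97  0.36  1.26 -0.65]
[np.float64(2.5), 37, np.float64(2.021), 148]
[(0.75, [0.5708, -0.0943, 0.0981]), (0.54, [0.4333, 0.1143, 0.0101])] [(0.85, [0.6028, 0.0229, 0.0801])] [(0.76, [0.6042, 0.0205, 0.2092]), (0.24, [0.5715, -0.0947, 0.098])] [(0.71, [0.4489, 0.0387, 0.0178]), (0.69, [0.5985, 0.019, 0.0809])]
```

View pics/s5.png

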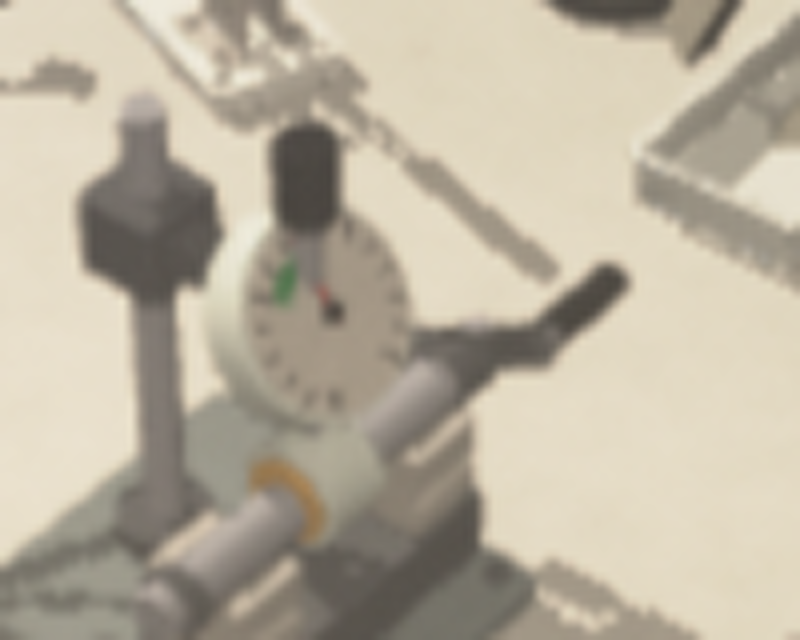

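>>> apply_moves:
  commands: [-4,0,2,0,0,0,3.5,-4,-1,2,0,0,0,3.5,-4,-1,1,0,0,0,3.5,0,0,0,0,0,0,3.5]

```text
t: 17.62
tool_pos: [0.4084, -0.1337, 0.2369]
orientation: [2.095, 2.13, 0.577]
force: [1.9, -0.6, 0.2]
opening: 0.0351
```

```bash
python3 - <<'E'
from h import *
m=camera_model("wrist"); im,d=read_camera("wrist"); cv2.imwrite("pics/w4.png",im)
R=np.array(m["R"]);t=np.array(m["t"]);print("cam",-R.T@t,"fwd",R[2])
print(cv2.projectPoints(np.array([[.575,.021,.165],[.60,.021,.209]]),cv2.Rodrigues(R)[0],t,np.array(m["intrinsics"]),np.array(m["dist_coeffs"]))[0].ravel())
b,g,r=[im[...,i].astype(int) for i in range(3)]
print((r-np.maximum(g,b)>60).sum()); print(rd(3))
E
```

```text
cam [ 0.34867136 -0.09307326  0.40331562] fwd [ 0.32961039 -0.07404164 -0.94120924]
[414.14658611  69.77248302 474.19267395  54.38276905]
146
[np.float64(2.508), 36, np.float64(2.022), 145]
```

View pics/w4.png

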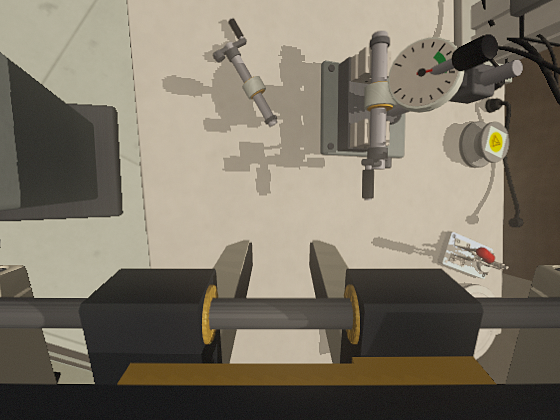

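```bash
cat >> h.py <<'E'
def wneedle(n=3,piv=(421,72)):
    m=camera_model("wrist");R=np.array(m["R"]);t=np.array(m["t"]);C=-R.T@t
    fr=[read_camera("wrist") for _ in range(n)]; im=np.mean([f[0].astype(float) for f in fr],0); d=np.median([f[1] for f in fr],0)
    b,g,r=[im[...,i] for i in range(3)]
    v,u=np.mgrid[0:420,0:560]
    uv=cv2.undistortPoints(np.stack([u,v],-1).reshape(-1,1,2).astype(float),np.array(m["intrinsics"]),np.array(m["dist_coeffs"])).reshape(420,560,2)
    ray=np.dstack([uv,np.ones((420,560))])@R; P=C+ray*d[...,None]
    s=np.hypot(u-piv[0],v-piv[1])<25; q=P[s&(d>0)]
    for _ in range(6):
        c=np.median(q,0) if _==0 else q.mean(0); nn=np.linalg.svd(q-c,full_matrices=False)[2][2]; e=abs((q-c)@nn); q=q[e<max(.0015,np.percentile(e,60))]
    nn*=-np.sign(nn[0]); up=np.array([0,0,1])-nn[2]*nn; up/=np.linalg.norm(up); ri=np.cross(up,nn)
    X=C+ray*(((c-C)@nn)/(ray@nn))[...,None]
    blk=np.clip(90-im.max(2),0,None)*(np.hypot(u-piv[0],v-piv[1])<5); p0=(X*blk[...,None]).sum((0,1))/blk.sum()
    a=(X-p0)@ri; h=(X-p0)@up; rho=np.hypot(a,h); th=2.625+np.arctan2(a,h)
    print("n",nn.round(3),"ri",ri.round(2),"piv",p0.round(4),len(q))
    near=np.hypot(u-piv[0],v-piv[1])<45
    for nm,w in(("red",r-np.maximum(g,b)-30),("green",g-np.maximum(r,b)-20)):
        w=np.clip(w,0,None)*(rho<.036)*(rho>.003)*near
        k=w>0; print(nm,"mean",round(2.625+np.angle((w*rho*np.exp(1j*(th-2.625))).sum()),3),"range",np.percentile(th[k],[3,97]).round(2),"rho",np.percentile(rho[k],[3,97]).round(4),k.sum())
E
python3 - <<'E'
from h import *
wneedle()
E
```

```text
n [-0.834  0.01   0.551] ri [-0.01 -1.    0.  ] piv [0.5902 0.0229 0.159 ] 1588
red mean 2.662 range [-0.42  5.6 ] rho [0.0035 0.0099] 31
green mean 2.071 range [1.79 2.35] rho [0.016  0.0225] 94
```

```bash
python3 -c "
from h import *
print(pt('crank','scene') if read_camera('scene') else 0, read_state()['t']); print(close_job())"
```

```text
[(0.82, [0.5698, -0.094, 0.1009]), (0.57, [0.4298, 0.1136, 0.0115]), (0.55, [0.6, 0.0166, 0.0764])] 18.075
the job is handed in; nothing more can be done
None
```

I lowered the indicator onto the lens cell, turned the cell's high spot under the plunger, and handed the job in at about 18 s. The hand-in gives no verdict.

- **Lowering:** I gripped the knob and lowered the head about 26 mm until the needle stood at about 2.1 rad, inside the green sector. The needle stayed there after I let go.
- **Finding the high spot:** I led the crank toward the robot with a soft pinch.

| Crank angle (from up) | Needle (rad) |
|---|---|
| 0° | 2.11 |
| 40° | 2.62 |
| 80° | 2.50 |
| 105° | 2.24 |

- **Where I left it:** These readings fit the known 3 mm offset with the high point at about 56°, so I turned back there, let go and backed clear. The last camera fixes put the crank at about 54°. The later one read nearer 51°.
- **Forces:** Wrist force stayed under 4 N while I turned the crank.

**Checks that disagreed:** near the top the knob's stem partly hides the needle. The scene camera read 2.63 rad at 56° before I let go and about 2.50 after. The wrist camera then read about 2.66, from only a few pixels. The fit gives a peak of 2.6 rad, so these agree only to about 0.1 rad. I did not measure the plunger tip height directly. It should stay above 101.2 mm for about 30° either side of the high spot.

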